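# Sort the paint pots and the brush after class

## Robot

A 6-joint arm with a two-finger parallel gripper is mounted at the origin on the work surface. World frame = base frame: x ahead of the robot, y to its left, z up, the work surface at z = 0. Lengths are in m, angles in rad, forces in N, time in s.
With the tool pointing down it reaches from about 0.35 to 0.85 m from the base axis. Payload 8.1 kg.
Tool frame: the origin (TCP) lies at the centre of the arm's flange, where the gripper is bolted on; the fingertips stand 173 mm ahead of it and the grasp point (between the pads) lies 155 mm ahead of it; z points along the fingers, y is the direction in which the jaws open and shut (so a half turn about z gives the same grasp; the last joint's range is limited). The gripper opens to 85 mm and grips with 20 to 120 N. Pads are 22 mm wide; open, the fingers measure 114 mm over their backs; the gripper's body (76 mm by 85 mm) begins 54 mm behind the grasp point. The pads swing forward as they close: fully open they stand 13 mm farther back than shut.
Start: joints at [1.088, 0.13, 1.488, -0, 1.523, -0.085], TCP at [0.232, 0.553, 0.405] pointing down, gripper open.
Joint ranges: [-2.96, 2.96], [-0.89, 2.26], [0.02, 2.5], [-1.34, 4.48], [0, 2.73], [-2.66, 2.66]. Speed limits (rad/s): [2.39, 2.39, 2.79, 3.14, 3.14, 3.14].

## Interface

Orientations are given as a 3x3 rotation matrix whose columns are the frame's x, y, z axes.
In Python, from bench import ctrl, solver, status, viewer gives the robot as it stands. Calls block until the motion is done:
- ctrl.goto(position, orientation): joint-space move of the TCP to a pose.
- ctrl.move_linear(position, velocity=0.15, orientation=None): straight line of the TCP; orientation=None keeps the orientation; velocity is the mean speed in m/s.
- ctrl.move_joints(angles): joint-space move.
- ctrl.command_gripper(opening, newtons=None): finger opening in m; newtons is the grip in N (None keeps the last); returns when the fingers have stopped.
- ctrl.pause(seconds).
- solver.ik(position, orientation): joint angles nearest the present ones, or None.
- status.get_obs(): the state.
- viewer.read_camera(name): name is "side" or "top" or "wrist"; returns a dict with "image" (480x640x3 uint8, red, green, blue), "depth" (480x640 float32, m along the optical axis (not along the pixel's ray), 0 where there is no reading), "intrinsics" (3x3 intrinsics, pixels), "eye" and "attitude" of the camera in the world. Camera axes: x right, y down, z forward; pixel columns grow to the right and rows downward; lengths in m; the calibration is good to about 2 mm. The wrist camera is an equidistant fisheye: a pixel r from the principal point sees the ray r / f radians off the axis. A picture is of the moment at which its call begins.
A pose or a line that the arm cannot do raises ctrl.IKError and nothing moves.
- ctrl.close_job(): hands the job in, once; it reports no verdict.
The state is a dict: "t": time; "joint_positions": joint angles; "joint_velocities": joint speeds; "effort": joint torques, N m; "tcp_pos": TCP position; "orientation": TCP orientation; "wrist_force": force on the tool from outside, world axes, zero at the start; "torque": the same for the moment, N m; "opening": finger opening in m.
Only numpy, scipy, OpenCV 4.12 (cv2) and the standard library are available. Lean on these libraries where they do the work, as an engineer would, in place of code of your own. Each camera call takes 0.05 s, during which the arm holds its last target.

## Task

Clear up the painting table: stand both red paint pots upright in the red tray and the blue pot upright in the blue tray, setting each down rather than dropping it, and lay the flat brush from the table down in the wooden brush tray, wholly inside it. Leave the yellow pot, the tape roll and the eraser where they are.

Things in the scene. Friction and masses are not known exactly. Their poses are not given: they have to be found in the camera images.
- red_pot_a: red paint pot, red body and red flat lid with thin white bands: upright cylinder 40 mm in diameter, 46 mm tall, 80 g, loose on the table. Origin: centre of its underside, z up its axis.
- red_pot_b: second red paint pot, red body and red flat lid with thin white bands: upright cylinder 40 mm in diameter, 46 mm tall, 80 g, loose on the table. Origin: centre of its underside, z up its axis.
- blue_pot: blue paint pot, blue body and blue flat lid with thin white bands: upright cylinder 40 mm in diameter, 46 mm tall, 80 g, loose on the table. Origin: centre of its underside, z up its axis.
- yellow_pot: yellow paint pot, yellow body and yellow flat lid with thin white bands: upright cylinder 40 mm in diameter, 46 mm tall, 80 g, loose on the table. Origin: centre of its underside, z up its axis. Still in use: stays where it is.
- red_tray: red open plastic tray for red pots, fixed to the table where it stands: 120 mm (its x) by 160 mm (its y), walls 5 mm thick and 25 mm high, floor 5 mm thick, room for two pots side by side along y. Origin: centre of its underside, z up.
- blue_tray: blue open plastic tray for blue pots, fixed to the table where it stands: 120 mm (its x) by 160 mm (its y), walls 5 mm thick and 25 mm high, floor 5 mm thick, room for two pots side by side along y. Origin: centre of its underside, z up.
- brush: flat varnish brush lying on the table, 190 mm long along its y, 60 g: dark wooden handle 14 mm wide, 12 mm thick, from y = -95 to +25 mm; steel ferrule and bristles 24 mm wide from y = +25 to +95 mm. Origin: middle of its length, on its underside; z up. The centre of mass lies within about 20 mm of the origin.
- brush_bristle_end (a point): end of the brush's bristles, 6 mm above its underside
- brush_handle_end (a point): end of the brush's handle, 6 mm above its underside
- brush_tray: shallow pale wooden tray for the brush, fixed to the table: 85 mm (its x) by 250 mm (its y, long), walls 5 mm thick and 16 mm high, floor 5 mm thick. Origin: centre of its underside, z up.
- tape_roll: bystander: roll of masking tape lying flat, 84 mm across, 24 mm high; origin at the centre of its underside
- eraser: bystander: white eraser 45 x 22 x 13 mm; origin at the centre of its underside
Things that resemble listed ones, but are neither listed nor needed, are in the scene too. Leave any purple look-alike of the red_pot_a alone.

How it is judged:
By the outcome, as a careful person would: the job done as asked, in the order asked, and still so for the second after the job is handed in, with the robot touching nothing.
It also fails if it takes over 72 s, if anything falls off the work surface, if the arm or the gripper's body presses on something with over 40 N, if the wrist force passes 120 N, or if a joint passes its speed limit or range.

## Working session

There is one attempt and no reset: what is moved stays moved. The work goes in short steps, each a Python script; the robot and the scene stay as the last script left them, time stands still between calls to the robot, and variables do not carry over. Pictures are saved under pics/ and viewed, and the job is handed in when it is done.

```bash
ls; mkdir -p pics
cat > h.py <<'E'
import numpy as np, cv2
from bench import ctrl, solver, status, viewer
def snap(n,f):
    c=viewer.read_camera(n); np.savez('pics/'+f+'.npz',**c); cv2.imwrite('pics/'+f+'.png',c['image'][:,:,::-1]); return c
def world(c,u,v,d=None):
    K=c['intrinsics']; d=c['depth'][int(v),int(u)] if d is None else d
    p=np.array([(u-K[0,2])/K[0,0],(v-K[1,2])/K[1,1],1])*d
    return c['eye']+c['attitude']@p
E
python3 - <<'E'
from h import *
print(status.get_obs())
for n in('top','side'):
    c=snap(n,n+'0'); print(n,c['intrinsics'],c['eye'],c['attitude'])
E
```

```text
pics
{'t': 0.0, 'joint_positions': array([ 1.08759332e+00,  1.31166018e-01,  1.48929217e+00, -1.13972980e-05,
        1.52303407e+00, -8.53742708e-02]), 'joint_velocities': array([ 1.07953700e-03,  3.07002659e-05, -3.16688537e-04,  1.00799749e-03,
        5.15309418e-04,  9.03485424e-05]), 'effort': array([-8.53048768e-04, -5.69408333e+01, -5.00539541e+01, -4.93176558e-04,
        1.48686091e-02,  1.18070452e-05]), 'tcp_pos': array([0.23230586, 0.5529432 , 0.40363417]), 'orientation': array([[-9.21904502e-01,  3.87416221e-01, -8.72506535e-04],
       [ 3.87417174e-01,  9.21902970e-01, -1.68740544e-03],
       [ 1.50638127e-04, -1.89365069e-03, -9.99998196e-01]]), 'wrist_force': array([ 0.77208599,  0.22524284, -0.52106861]), 'torque': array([ 0.02156909,  0.02581896, -0.00714986]), 'opening': 0.08538462226765788}
top [[558.43476841   0.         320.92731107]
 [  0.         558.43476841 234.28176791]
 [  0.           0.           1.        ]] [0.34028157 0.00751194 1.25109252] [[ 0.00319293 -0.99080471  0.13526211]
 [-0.99984491 -0.00550577 -0.01672831]
 [ 0.01731921 -0.13518772 -0.99066863]]
side [[550.63561879   0.         314.93392645]
 [  0.         550.63561879 236.63013442]
 [  0.           0.           1.        ]] [ 0.47989313 -0.71166465  0.82954542] [[ 0.99753909 -0.05418888  0.04448976]
 [-0.07004018 -0.74135804  0.66744485]
 [-0.00318524 -0.6689184  -0.74332902]]
```

View pics/top0.png

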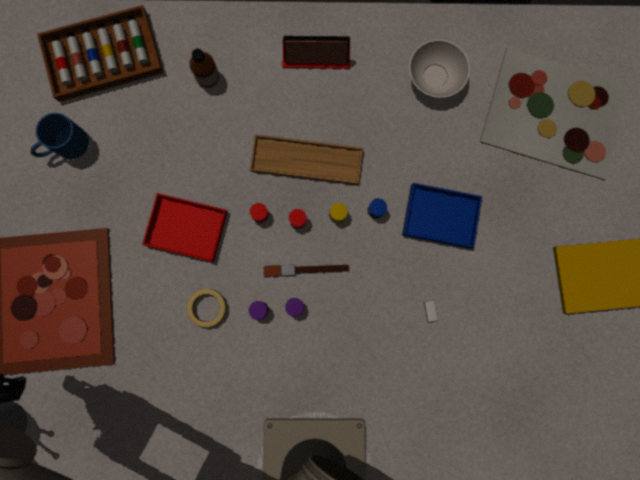

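View pics/side0.png

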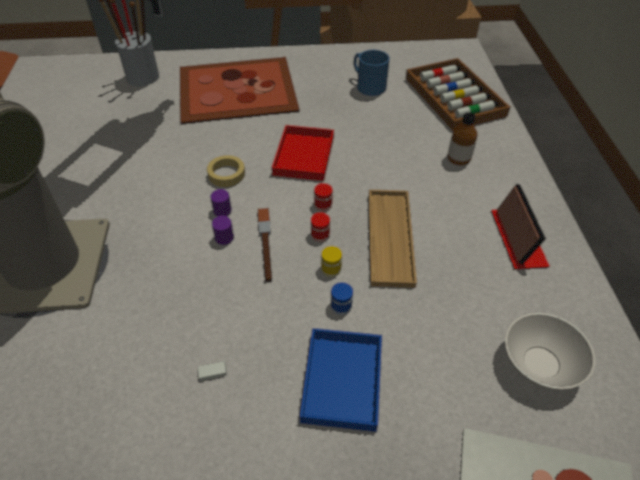

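The top view shows the red pots at about (259,213) and (298,218), yellow at (340,212) and blue at (377,208). The brush lies from (265,271) to (348,268), with its bristles on the left. The red tray is at about (185,228), the blue tray at (442,216) and the wooden tray at (307,160). I'll enlarge it to read the pixels more closely.

Run:
```python
import cv2
i=cv2.imread('pics/top0.png')
cv2.imwrite('pics/c1.png',cv2.resize(i[125:325,130:330],None,fx=3,fy=3,interpolation=cv2.INTER_CUBIC))
cv2.imwrite('pics/c2.png',cv2.resize(i[125:325,290:490],None,fx=3,fy=3,interpolation=cv2.INTER_CUBIC))
```

```text
(no output)
```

View pics/c1.png

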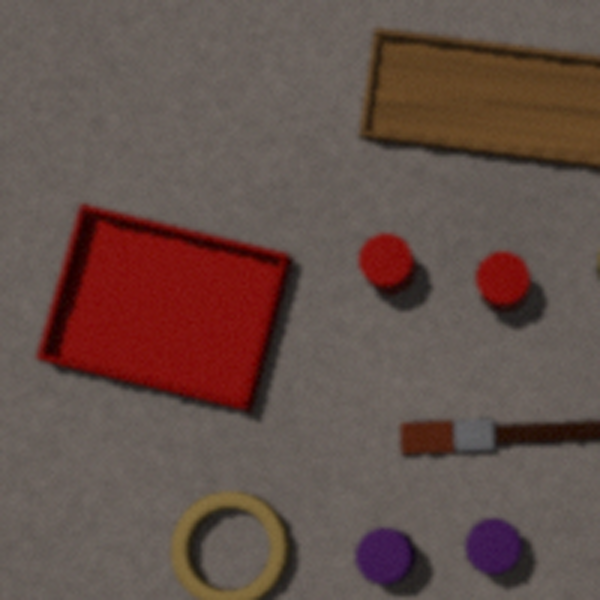

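View pics/c2.png

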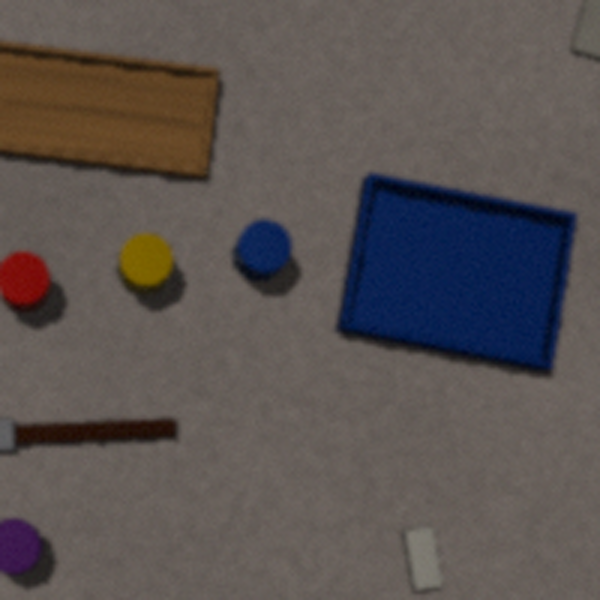

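```bash
cat > meas.py <<'E'
from h import *
c=dict(np.load('pics/top0.npz'))
def pl(u,v,z):
    K=c['intrinsics']; r=c['attitude']@np.array([(u-K[0,2])/K[0,0],(v-K[1,2])/K[1,1],1])
    return c['eye']+r*(z-c['eye'][2])/r[2]
def P(k,u,v,z): return pl((130 if k==1 else 290)+(u+.5)/3-.5,125+(v+.5)/3-.5,z)
items=dict(redA=[(1,386,261)],redB=[(1,503,279)],yel=[(2,147,260)],blue=[(2,264,248)],
 redtray=[(1,82,207),(1,289,259),(1,250,410),(1,41,357)],
 bluetray=[(2,370,176),(2,574,214),(2,550,372),(2,341,332)],
 btray=[(1,378,33),(2,218,72),(2,208,178),(1,363,137)],
 brush=[(1,402,438),(2,176,430)],tape=[(1,230,548)],eraser=[(2,423,558)])
Z=dict(redA=.046,redB=.046,yel=.046,blue=.046,redtray=.025,bluetray=.025,btray=.016,brush=.012,tape=.024,eraser=.013)
R={k:np.array([P(*q,Z[k]) for q in v]) for k,v in items.items()}
E
python3 - <<'E'
from meas import *
np.set_printoptions(precision=4,suppress=True)
for k,p in R.items():
    s=''
    if len(p)==4:
        e=[np.linalg.norm(p[i]-p[(i+1)%4]) for i in range(4)]; d=p[1]-p[0]+p[2]-p[3]
        s=np.round(e,3),'long dir',np.degrees(np.arctan2(d[1],d[0]))
    if len(p)==2: d=p[0]-p[1]; s=np.linalg.norm(d),np.degrees(np.arctan2(d[1],d[0]))
    m=p.mean(0); 
    print(k,m,s)
# depth check
for k in('redA','redB','blue'):
    q=items[k][0];u=(130 if q[0]==1 else 290)+q[1]/3;v=125+q[2]/3; print(k,world(c,u,v))
for k,(u,v) in dict(rt=(187,228),bt=(442,216),br=(307,160),handle=(320,269)).items(): print(k,world(c,u,v))
m=c['depth'];i=c['image'].astype(int)
print(status.get_obs()['t'])
for k in ('redA','redB','blue','redtray','bluetray','btray'):
  for a in [0]:
    T=np.array([[0,1,0],[1,0,0],[0,0,-1.]]) 
    print(k,solver.ik(np.r_[R[k].mean(0)[:2],.18],T))
E
```

```text
redA [0.554  0.1242 0.046 ] 
redB [0.5412 0.0389 0.046 ] 
yel [ 0.5558 -0.0516  0.046 ] 
blue [ 0.5653 -0.1373  0.046 ] 
redtray [0.5217 0.2877 0.025 ] (array([0.159, 0.115, 0.159, 0.115]), 'long dir', np.float64(-103.93390615724957))
bluetray [ 0.5512 -0.285   0.025 ] (array([0.155, 0.121, 0.157, 0.121]), 'long dir', np.float64(-100.50934975623278))
btray [0.6801 0.019  0.016 ] (array([0.245, 0.083, 0.247, 0.082]), 'long dir', np.float64(-96.81249572179516))
brush [0.4308 0.0193 0.012 ] (np.float64(0.1879573098147896), np.float64(92.06142218934198))
tape [0.3463 0.2352 0.024 ] 
eraser [ 0.3407 -0.2559  0.013 ] 
redA [0.5536 0.1237 0.0438]
redB [0.5402 0.0381 0.0475]
blue [ 0.564  -0.1377  0.0488]
rt [0.5233 0.2879 0.003 ]
bt [ 0.5539 -0.2885  0.0048]
br [0.6819 0.019  0.0057]
handle [ 0.4319 -0.0116  0.009 ]
0.1
redA [ 0.1302  0.2686  1.7658 -0.      1.1072  0.1302]
redB [-0.0228  0.2079  1.8379 -0.      1.0958 -0.0228]
blue [-0.3264  0.302   1.725  -0.      1.1146 -0.3264]
redtray [ 0.418   0.3354  1.6834 -0.      1.1228  0.418 ]
bluetray [-0.5598  0.3937  1.6089 -0.      1.139  -0.5598]
btray [-0.0474  0.5353  1.419  -0.      1.1873 -0.0474]
```

Sizes come out right: trays 159x115, 156x121 and 246x82 mm, brush 188 mm. Depth agrees with the plane heights to about 3 mm. Next I'll move the first red pot, with the jaws along the tray's short side.

```bash
cat >> h.py <<'E'
def ori(deg):  # jaw axis (tool y) at world angle deg, tool down
    a=np.radians(deg); y=np.array([np.cos(a),np.sin(a),0]); z=np.array([0,0,-1.]); return np.column_stack([np.cross(y,z),y,z])
def st(s=''):
    o=status.get_obs(); print(s,'t',round(float(o['t']),2),'tcp',np.round(o['tcp_pos'],4),'F',np.round(o['wrist_force'],1),'op',round(float(o['opening']),4)); return o
def setdown(xy,z,lim=4.0):
    """slow final descent to z until contact; max 4 mm beyond"""
    f0=status.get_obs()['wrist_force'][2]
    for k in range(8):
        if status.get_obs()['wrist_force'][2]-f0>lim: break
        ctrl.move_linear(np.r_[xy,z-0.0007*k],velocity=0.02)
    print('k',k)
def pot(src,dst,yaw,H=.27,G=.187):
    T=ori(yaw)
    ctrl.goto(np.r_[src,H],T); st('above')
    ctrl.move_linear(np.r_[src,G],velocity=.15)
    ctrl.command_gripper(0.03,30); o=st('grip')
    if not .035<o['opening']<.045: print('BAD GRIP'); return
    ctrl.move_linear(np.r_[src,H],velocity=.2); st('lift')
    ctrl.move_linear(np.r_[dst,H],velocity=.25)
    ctrl.move_linear(np.r_[dst,G+.012],velocity=.15); st('low')
    setdown(dst,G+.0065); st('down')
    ctrl.command_gripper(.062); 
    ctrl.move_linear(np.r_[dst,H],velocity=.2); st('end')
E
python3 - <<'E'
from meas import *
m=R['redtray'].mean(0)[:2]; a=np.radians(76.1); d=np.array([np.cos(a),np.sin(a)])
pot(R['redA'][0][:2],m+.035*d,-13.9)
snap('top','top1');snap('side','side1');snap('wrist','wrist1')
E
```

```text
above t 2.09 tcp [0.5539 0.1251 0.2704] F [-0.1 -0.1  0.5] op 0.0851
grip t 3.28 tcp [0.5545 0.1242 0.188 ] F [-1.1 -0.5  5.7] op 0.0388
lift t 3.85 tcp [0.5537 0.1241 0.2693] F [-0.  -0.3 -1.3] op 0.0393
low t 5.42 tcp [0.5306 0.3213 0.1996] F [0.4 0.8 0.1] op 0.0393
k 3
down t 6.35 tcp [0.5303 0.3219 0.193 ] F [-2.7 -0.7  7.6] op 0.0389
end t 7.24 tcp [0.5302 0.3218 0.2705] F [ 0.5 -0.3 -0.6] op 0.0618
```

Run:
```python
import cv2,numpy as np
a=cv2.imread('pics/top1.png')[150:300,120:320];b=cv2.imread('pics/side1.png')[90:240,220:420]
cv2.imwrite('pics/m1.png',np.hstack([cv2.resize(x,(400,300),interpolation=cv2.INTER_CUBIC) for x in(a,b)]))
```

```text
(no output)
```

View pics/m1.png

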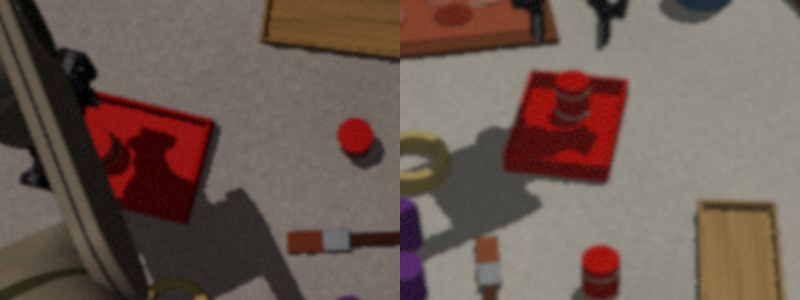

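View pics/wrist1.png

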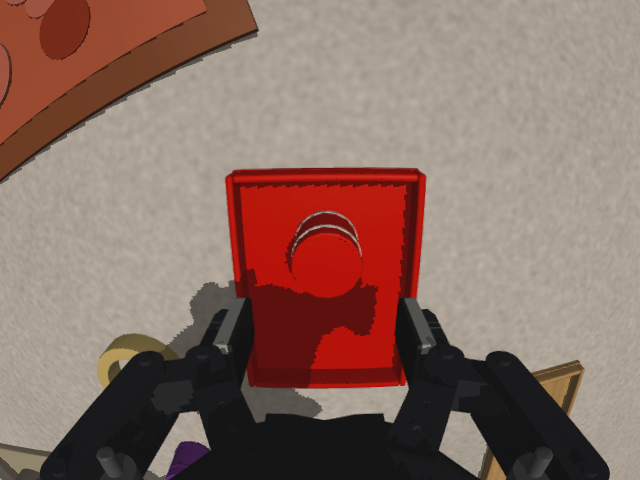

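The wrist view shows pot A upright at (325,260), in the tray's far half and clear of the walls. Next are red B and the blue pot.

```bash
python3 - <<'E'
from meas import *
m=R['redtray'].mean(0)[:2]; a=np.radians(76.1); d=np.array([np.cos(a),np.sin(a)])
pot(R['redB'][0][:2],m-.035*d,-13.9)
snap('wrist','wrist2')
pot(R['blue'][0][:2],R['bluetray'].mean(0)[:2],-10.5)
snap('wrist','wrist3');snap('top','top3')
E
python3 - <<'E'
import cv2,numpy as np
cv2.imwrite('pics/m3.png',np.hstack([cv2.resize(cv2.imread(f'pics/wrist{k}.png'),(400,300)) for k in(2,3)]))
E
```

```text
above t 8.48 tcp [0.5413 0.0396 0.2699] F [ 0.3 -0.3  0.4] op 0.0621
grip t 9.51 tcp [0.5421 0.0389 0.1887] F [0.4 0.4 6.3] op 0.039
lift t 10.07 tcp [0.5409 0.0388 0.2694] F [-0.8 -1.3 -1.3] op 0.0389
low t 11.72 tcp [0.5137 0.2533 0.1995] F [ 0.1 -0.2 -1.2] op 0.039
k 2
down t 12.39 tcp [0.5134 0.2539 0.1937] F [-3.7 -1.2  6.2] op 0.039
end t 13.28 tcp [0.5134 0.2538 0.2705] F [-0.4  0.5 -0.6] op 0.0623
above t 14.79 tcp [ 0.5654 -0.1363  0.2697] F [-0.8  0.4  0.6] op 0.0619
grip t 15.82 tcp [ 0.5661 -0.1375  0.1888] F [-0.4  0.1  6.2] op 0.0391
lift t 16.38 tcp [ 0.565  -0.1373  0.2694] F [-0.6 -0.4 -2.1] op 0.0388
low t 17.75 tcp [ 0.5516 -0.2845  0.1995] F [-0.5  0.5 -0.6] op 0.0394
k 2
down t 18.43 tcp [ 0.5514 -0.2852  0.1938] F [-3.   2.   6.1] op 0.0394
end t 19.31 tcp [ 0.5514 -0.2851  0.2705] F [-0.4  0.2 -1.4] op 0.0619
```

View pics/m3.png

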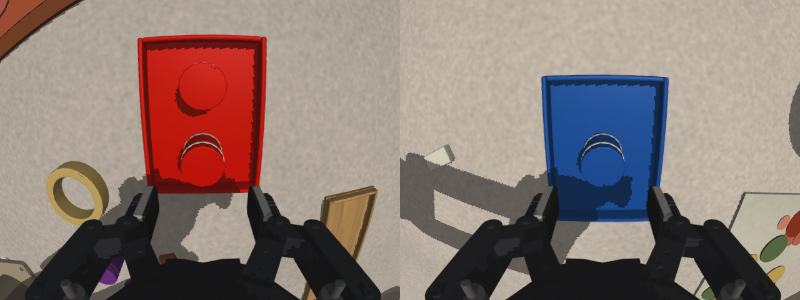

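View pics/top3.png

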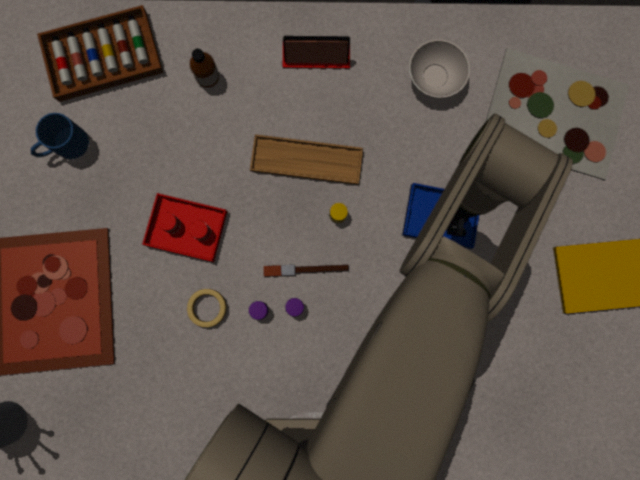

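Both red pots stand in the red tray at (172,228) and (202,233) in the top view, and the blue pot stands in its tray at (602,160) in the right half of the montage. Yellow hasn't moved, so the brush is next.

```bash
python3 - <<'E'
from meas import *
b=R['brush']; u=(b[0]-b[1])[:2]; u/=np.linalg.norm(u)
src=b.mean(0)[:2]+.005*u
T=ori(2.06); H=.27
ctrl.command_gripper(.045,60)
ctrl.goto(np.r_[src,H],T)
ctrl.move_linear(np.r_[src,.21],velocity=.15)
ctrl.move_linear(np.r_[src,.1755],velocity=.06); st('low')
ctrl.command_gripper(0.008,60); st('grip')
ctrl.move_linear(np.r_[src,H],velocity=.12); st('lift')
ctrl.pause(.3); st()
snap('wrist','wrist4');snap('side','side4')
E
python3 - <<'E'
import cv2,numpy as np
a=[cv2.imread(f'pics/{k}.png') for k in('wrist4','side4')]
cv2.imwrite('pics/m4.png',np.hstack([cv2.resize(a[0],(400,300)),cv2.resize(a[1][100:340,150:470],(400,300))]))
E
```

```text
low t 22.25 tcp [0.4306 0.0243 0.1755] F [ 0.1 -0.  -0.6] op 0.0449
grip t 22.64 tcp [0.431  0.0243 0.1761] F [-1.1  0.3  5.4] op 0.0123
lift t 23.58 tcp [0.4301 0.0243 0.2691] F [ 0.3  0.1 -0.7] op 0.012
 t 23.88 tcp [0.4304 0.0243 0.2694] F [ 0.2 -0.1 -0.8] op 0.0121
```

View pics/m4.png

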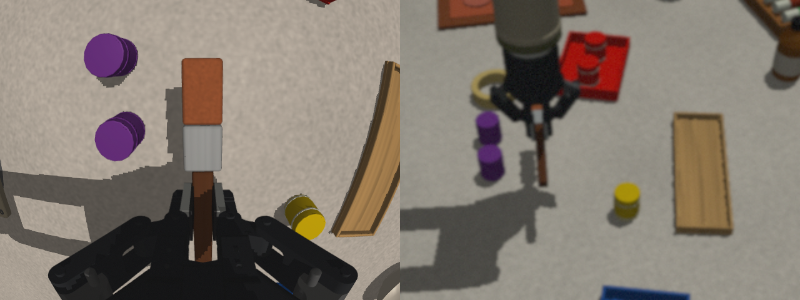

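The brush is held level, with the bristles at (203,90) in the wrist view. Next I'll place it in the tray.

```bash
python3 - <<'E'
from meas import *
m=R['btray'].mean(0)[:2]; a=np.radians(83.2); d=np.array([np.cos(a),np.sin(a)])
dst=m+.005*d; H=.27
ctrl.move_linear(np.r_[dst,H],velocity=.15,orientation=ori(-6.8))
ctrl.move_linear(np.r_[dst,.195],velocity=.12); ctrl.pause(.2); st('low')
setdown(dst,.1820,lim=3); st('down')
ctrl.command_gripper(.028)
ctrl.move_linear(np.r_[dst,.24],velocity=.1); st('up')
snap('wrist','wrist5')
ctrl.move_linear(np.r_[.4,.0,.40],velocity=.25); st('away')
snap('wrist','wrist6');snap('side','side6');snap('top','top6')
E
python3 - <<'E'
import cv2,numpy as np
a=[cv2.imread(f'pics/{k}.png') for k in('wrist5','side6')]
cv2.imwrite('pics/m6.png',np.hstack([cv2.resize(x,(400,300)) for x in a]))
E
```

```text
low t 26.77 tcp [0.6813 0.024  0.1965] F [-0.1  0.4 -1.2] op 0.0121
k 3
down t 28.07 tcp [0.6808 0.024  0.1812] F [-2.4 -0.4  5.2] op 0.0121
up t 29.12 tcp [0.6805 0.024  0.2399] F [ 0.3 -0.4 -0.5] op 0.0279
away t 30.62 tcp [0.4002 0.     0.3993] F [ 0.4 -0.3 -0.5] op 0.0282
```

View pics/m6.png

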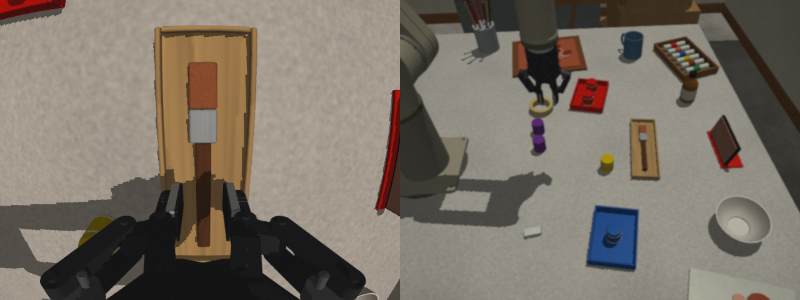

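View pics/top6.png

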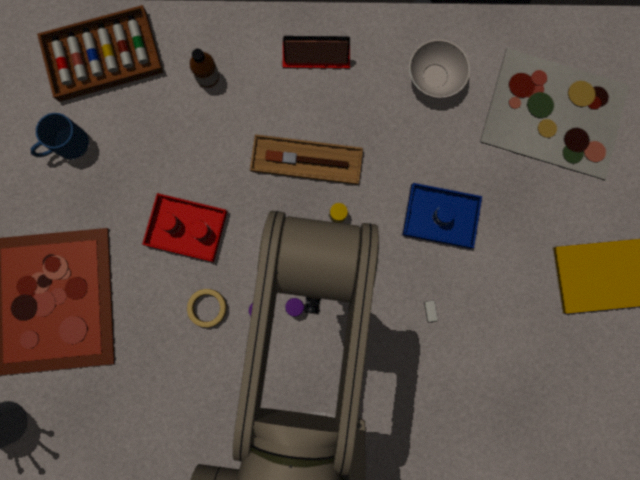

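View pics/wrist6.png

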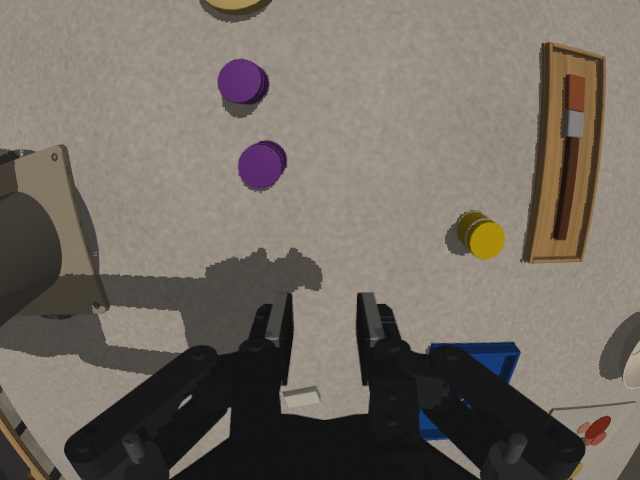

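The top view shows the brush at (265,156)–(348,165), wholly inside the wooden tray. The pots are upright in their trays, and the yellow pot, tape, eraser and purple pots haven't moved. The gripper is clear of everything.

```bash
python3 -c "
from h import *
st(); ctrl.close_job()"
```

```text
t 30.77 tcp [0.4003 0.     0.3992] F [ 0.1  0.5 -0.4] op 0.0279
the job is handed in; nothing more can be done
```

The painting table is cleared and the job is handed in, at 30.8 s of the 72 s allowed.

- **Pots:** Both red pots stand upright in the red tray, side by side, and the blue pot stands upright in the middle of the blue tray. Each was lowered slowly until it touched the tray floor, and only then released. The highest wrist force logged was about 8 N.
- **Brush:** It lies flat and wholly inside the wooden brush tray, placed after the pots.
- **Left alone:** In the last pictures the yellow pot, tape roll, eraser and purple pots look unmoved, and the gripper was clear of everything. I judged this by eye and did not measure their positions again.

No check failed. The only disagreements were small: measured tray sizes were up to 5 mm under the listed ones, and the gripper opening read 1–2 mm under the widths it held.

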